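# Pack the labelling kit box under its cantilever tray

### The job

Pack the labelling kit away: by its black grip, swing the red cantilever tray of the blue kit box up and over to its open stop, stand the white label roll over the steel spindle in the compartment underneath, and lay the handheld terminal flat, screen up, on the compartment floor in the empty bay beside it. Then swing the tray back and lower it fully home. Guide the tray both ways rather than letting it fall, keep the cutter and the tape measure in it, set the roll and the terminal down rather than dropping them, and leave the carton and the tape gun where they are.

Things in the scene. Friction and masses are not known exactly. Their poses are not given: they have to be found in the camera images.
- kit_box: Blue steel box, fixed. Origin under the centre of its base, on the bench; x from its front to its back, y along its length, z up. Base 190 (x) by 320 (y) by 120 mm high, walls and floor 4 mm. The lid is folded back behind it (x +95 to +290 mm, below z 125 mm) and stays so. In the base a divider 60 mm high at y = +50 mm parts the spindle side (y above) from the empty bay (y -156 to +48).
- tray_arm (a joint): Swing of the tray's arms, rad: 0 tray down, 1.92 at the open stop. Parallel arms 120 mm long keep the tray level and unturned: at q it has moved 120*(sin(q-1.134)+0.906) mm along the box's +x and 120*(cos(q-1.134)-0.423) mm up. Highest (+69 mm) at 1.13; at the stop 194 mm back, 34 mm up, compartment uncovered. Its weight holds it at either end, in between it falls. Little friction, about 1 kg.
- tray_grip (a point): Middle of the tray's grip: a horizontal black round sleeve 15 mm thick, 80 mm long along the box's y, on a steel bail rising from the middle of the tray. With the tray down it is at x 0, y 0, z 176 mm of the box, its centre 10 mm above the tray's walls. Rides with the tray; frame parallel to the box's.
- tray_floor (a point): Centre of the tray's inner floor, 52 mm below the grip. Red open tray 186 (x) by 288 (y) mm, walls 45 mm high and 3 mm thick, cross divider 28 mm high at y = +64 mm. Down, its underside rests on the base's rim. Rides with the tray; frame parallel to the box's.
- spindle_tip (a point): Top of the upright steel spindle in the base, at x 0, y +102, z 87 mm of the box: 19 mm thick, its top 8 mm tapering to 12 mm, rising 80 mm from a black foot disc 60 mm wide whose top is 7 mm above the box's underside. The base's rim is 33 mm higher than the spindle's top.
- bay_floor (a point): Centre of the floor of the empty bay, at x = 0, y = -53, z = 4 mm of the box; the bay is 182 (x) by 204 (y) mm. The frame is parallel to the box's.
- label_roll: White roll of labels standing on end on the bench: a stiff cylinder 58 mm in diameter and 100 mm tall with an open brown core of 26 mm bore right through, about 0.22 kg. Origin at the centre of its lower end, z up along its axis. It goes over the spindle down to the foot disc.
- terminal: Handheld data terminal lying face up on the bench, 155 mm long along its x, about 0.34 kg. Origin under its middle, z up out of the screen. Black head with screen at +x (x +17 to +77 mm): 70 mm wide, 34 mm thick; grey keypad part (x -77 to +18 mm) 54 mm wide (y), 30 mm thick: can be gripped across y, at the origin too.
- cutter: Orange safety cutter 150 by 30 by 16 mm lying in the front of the tray, about 50 mm in front of the grip and along it. Origin under its handle's middle. It rides in the tray and is to stay in it.
- tape_measure: Yellow tape measure 70 by 62 by 36 mm lying in the tray's end section beyond the cross divider. Origin under its centre. It rides in the tray and is to stay in it.
- carton: Closed brown carton 110 by 160 by 95 mm high on the bench, origin under its centre; not part of the work.
- tape_gun: Tape gun lying on its side on the bench (red frame, brown roll, black handle), about 200 by 180 by 56 mm high, origin under its middle; not part of the work.
Not all that is in view belongs to the job. There is more than one size of the label_roll; the one meant has the size given above. Several things have the shape of the tape_measure; the one meant has the colours described above.

How it is judged:
By the outcome, as a careful person would: the job done as asked, in the order asked, and still so for the second after the job is handed in, with the robot touching nothing.
It also fails if it takes over 72 s, if anything falls off the work surface, if the arm or the gripper's body presses on something with over 40 N, if the wrist force passes 120 N, or if a joint passes its speed limit or range.

### The arm

A 6-joint arm with a two-finger parallel gripper is mounted at the origin on the work surface. World frame = base frame: x ahead of the robot, y to its left, z up, the work surface at z = 0. Lengths are in m, angles in degrees, forces in N, time in s.
With the tool pointing down it reaches from about 0.325 to 0.775 m from the base axis. Payload 5.5 kg.
Tool frame: the origin (TCP) lies at the centre of the arm's flange, where the gripper is bolted on; the fingertips stand 182 mm ahead of it and the grasp point (between the pads) lies 163 mm ahead of it; z points along the fingers, y is the line along which they close (so a half turn about z gives the same grasp; the last joint's range is limited). The gripper opens to 88 mm and grips with 3 to 60 N. Pads are 20 mm wide; open, the fingers measure 115 mm over their backs; the gripper's body (75 mm by 178 mm) begins 61 mm behind the grasp point.
Start: joints at [70.434, 5.22, 70.514, -0, 104.267, -3.249], TCP at [0.169, 0.576, 0.405] pointing down, gripper open.
Joint ranges: [-164.24, 164.24], [-49.07, 125.15], [9.68, 141.18], [-86.29, 266.29], [3.28, 154.24], [-151.56, 151.56]. Speed limits (degrees/s): [147.25, 147.25, 172.46, 180, 180, 180].

### API

Orientations are given as [roll, pitch, yaw] about the fixed x, y, z axes, in that order (R = Rz(yaw) Ry(pitch) Rx(roll)).
In Python, from station import r gives the robot as it stands. The module is installed in compiled form; this text tells all that it offers. Calls block until the motion is done:
- r.reach(position, orientation): joint-space move of the TCP to a pose.
- r.servo_line(position, rotation=None, speed=0.15): straight line of the TCP; rotation=None keeps the orientation; speed is the mean speed in m/s.
- r.move_joints(angles): joint-space move.
- r.let_go() and r.grab(squeeze=None): open the fingers fully, or close them until they stop; squeeze is the grip in N (None keeps the last).
- r.wait(seconds).
- r.inverse_kinematics(position, orientation): joint angles nearest the present ones, or None.
- r.sense(): the state.
- r.snapshot(name): name is "side" or "top" or "wrist"; returns a dict with "frame" (420x560x3 uint8, red, green, blue), "fx", "fy", "cx", "cy" (pixels), "R" (3x3) and "t" (3): a world point X has camera coordinates R X + t. Camera axes: x right, y down, z forward; pixel columns grow to the right and rows downward; lengths in m; the calibration is good to about 2 mm. A picture is of the moment at which its call begins. There is no depth.
A pose or a line that the arm cannot do raises r.IKError and nothing moves.
- r.hand_in(): hands the job in; it is judged then, once.
The state is a dict: "clock": time; "joints": joint angles; "joint_vel": joint speeds; "joint_torque": joint torques, N m; "tcp_pos": TCP position; "orientation": TCP orientation; "contact_force": force on the tool from outside, world axes, zero at the start; "torque": the same for the moment, N m; "opening": finger opening in m; "gripper_force": force on a finger pad.
Only numpy, scipy, OpenCV 4.12 (cv2) and the standard library are available. Lean on these libraries where they do the work, as an engineer would, in place of code of your own. Each camera call takes 0.05 s, during which the arm holds its last target. There are 200 camera calls.

## Working session

There is one attempt and no reset: what is moved stays moved. The work goes in short steps, each a Python script; the robot and the scene stay as the last script left them, time stands still between calls to the robot, and variables do not carry over. Pictures are saved under pics/ and viewed, at most 10 in all, crops included, and the job is handed in when it is done.

```bash
mkdir -p pics; python3 - <<'E'
from station import r
import cv2,pickle
for n in("top","side"):
    s=r.snapshot(n); pickle.dump(s,open(n+".pkl","wb")); cv2.imwrite(f"pics/{n}0.png",s["frame"][:,:,::-1])
    print(n,s["fx"],s["cx"],s["cy"],s["R"],s["t"])
print(r.sense())
E
```

```text
top 446.25905847783645 274.73538710441 211.62983406376853 [[ 8.00003503e-04 -9.99997755e-01  1.96207304e-03]
 [-9.78726208e-01 -1.18554021e-03 -2.05167260e-01]
 [ 2.05169126e-01 -1.75619778e-03 -9.78724959e-01]] [-0.01924551  0.50176377  1.12642575]
side 518.8009557013768 284.4748720083211 210.98315467106636 [[-0.99962701 -0.02369233 -0.01358348]
 [-0.00294645  0.58803979 -0.80882663]
 [ 0.02715062 -0.80848493 -0.58789026]] [0.48593518 0.11962821 1.60845272]
{'clock': 0.1, 'joints': array([ 7.04320798e+01,  5.25717342e+00,  7.05731884e+01, -1.42389179e-03,
        1.04266755e+02, -3.24627104e+00]), 'joint_vel': array([ 0.03451178,  0.00905755, -0.07024258, -0.05625027,  0.0107129 ,
        0.00843421]), 'joint_torque': array([ 2.35795487e-03, -4.47856629e+01, -4.07570386e+01,  6.99602324e-02,
        2.84123747e-02, -1.43659900e-04]), 'tcp_pos': array([0.1686153 , 0.57587058, 0.40365429]), 'orientation': array([-1.79902961e+02, -4.12114529e-03,  1.63677998e+02]), 'contact_force': array([ 0.01895571,  0.34021478, -0.72533794]), 'torque': array([ 0.02623551, -0.00659397, -0.00520802]), 'gripper_force': 0.0, 'opening': 0.08799510988489859}
```

View pics/top0.png

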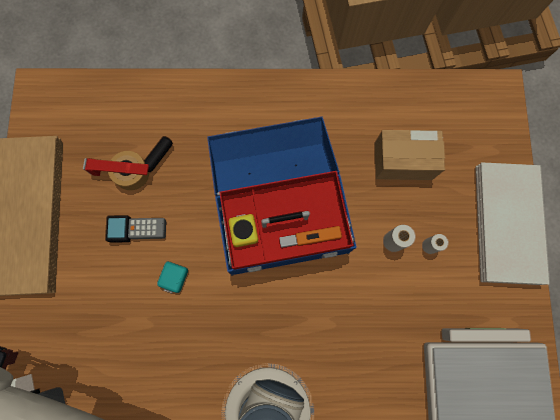

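View pics/side0.png

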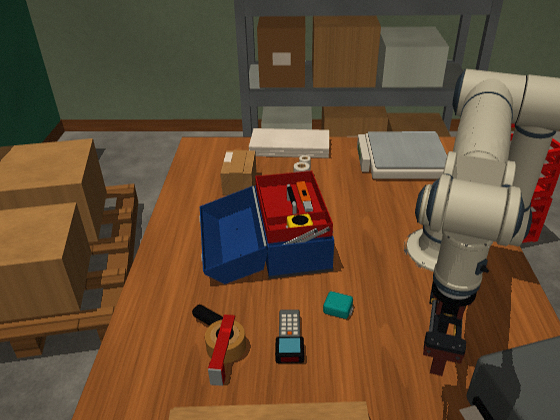

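Candidates in the top view are below.
- **Roll:** the larger white roll at (403,236), or the smaller one at (439,242). I choose the larger.
- **Terminal:** the only one is at (136,228), head to the left.
- **Tape measure:** the yellow one at (243,231) is in the tray. The teal one at (173,278) is a decoy.
- **Grip:** the black sleeve at (285,217).

I'll measure these and check them in one crop.

```bash
cat > h.py <<'E'
from station import r
import numpy as np, cv2, pickle
from scipy.spatial.transform import Rotation as Ro
def ray(s,u,v,z):
    d=s["R"].T@np.array([(u-s["cx"])/s["fx"],(v-s["cy"])/s["fy"],1.]); c=-s["R"].T@s["t"]
    return c+d*(z-c[2])/d[2]
def proj(s,X):
    p=s["R"]@np.asarray(X)+s["t"]; return np.array([s["fx"]*p[0]/p[2]+s["cx"],s["fy"]*p[1]/p[2]+s["cy"]])
def blobs(m,box=None,amin=40):
    m=m.astype(np.uint8)
    if box is not None:
        k=np.zeros_like(m); a,b,c,d=box; k[b:d,a:c]=1; m=m*k
    cs,_=cv2.findContours(m,cv2.RETR_EXTERNAL,cv2.CHAIN_APPROX_NONE)
    return sorted([c for c in cs if cv2.contourArea(c)>=amin],key=cv2.contourArea,reverse=True)
def hsv(s): return cv2.cvtColor(s["frame"],cv2.COLOR_RGB2HSV)
def snap(n,name):
    s=r.snapshot(n); pickle.dump(s,open(name+".pkl","wb")); cv2.imwrite(f"pics/{name}.png",s["frame"][:,:,::-1]); return s
E
python3 - <<'E'
from h import *
s=pickle.load(open("top.pkl","rb")); H=hsv(s); h,S,V=cv2.split(H)
for c in blobs(((S<70)&(V>110)),(375,215,460,262)):
    x,y,w,hh=cv2.boundingRect(c); print("white",x,y,w,hh,cv2.contourArea(c))
# top faces: core centre at z=.1
for (u,v) in((403,236),(439,242)): print(ray(s,u,v,.1))
k=(V<60)
for c in blobs(k,(262,205,312,228),10):
    b=cv2.minAreaRect(c); print("grip",b,cv2.contourArea(c), ray(s,*b[0],.176)); p=cv2.boxPoints(b); print([ray(s,*q,.176)[:2].round(3) for q in p])
red=((h<6)|(h>174))&(S>150)&(V>70)
for c in blobs(red,(200,160,370,285),500)[:1]:
    b=cv2.minAreaRect(cv2.convexHull(c)); print("tray",b,[ray(s,*q,.166)[:2].round(3) for q in cv2.boxPoints(b)])
print("term",[ray(s,u,v,.03).round(3) for u,v in((106,228),(136,228),(165,228))])
f=s["frame"][195:295,95:460,::-1]; cv2.imwrite("pics/crop.png",cv2.resize(f,None,fx=2.15,fy=2.15,interpolation=cv2.INTER_CUBIC))
E
```

```text
white 392 225 23 22 377.5
white 431 234 17 17 200.0
[ 0.4297758  -0.33985041  0.1       ]
[ 0.41473823 -0.42892002  0.1       ]
grip ((285.2440185546875, 217.0919952392578), (5.4560065269470215, 33.719905853271484), 79.69515228271484) 147.5 [ 0.46270729 -0.04323648  0.176     ]
[array([ 0.462, -0.003]), array([ 0.476, -0.081]), array([ 0.464, -0.083]), array([ 0.449, -0.005])]
tray ((285.4000244140625, 219.1999969482422), (78.17292785644531, 123.78872680664062), 79.69515228271484) [array([0.526, 0.119]), array([ 0.582, -0.175]), array([ 0.394, -0.203]), array([0.343, 0.082])]
term [array([0.461, 0.431, 0.03 ]), array([0.461, 0.351, 0.03 ]), array([0.461, 0.274, 0.03 ])]
```

View pics/crop.png

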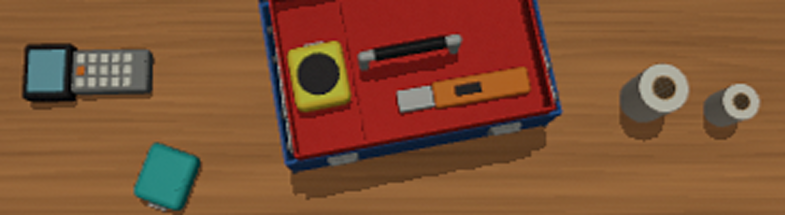

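The crop confirms the choices: the large roll is 23 px across, about 58 mm. The terminal's head points to +y, the black sleeve sits in the tray, and the box is yawed about +10°. Next I approach above the grip and refine it with the wrist camera.

```bash
python3 - <<'E'
from h import *
r.reach([.463,-.043,.43],[180,0,100.3])
s=snap("wrist","w_grip"); print(proj(s,[.463,-.043,.176]),r.sense()["clock"])
print("cam centre",-s["R"].T@s["t"],s["R"].round(2).tolist(), r.sense()["joints"].round(1))
E
```

```text
[282.66268689 216.05778042] 2.5833
cam centre [0.45133305 0.02238232 0.41043915] [[0.98, 0.18, -0.0], [0.17, -0.95, 0.25], [0.04, -0.24, -0.97]] [ -9.4 -15.1  87.1   0.  108.  -19.8]
```

View pics/w_grip.png

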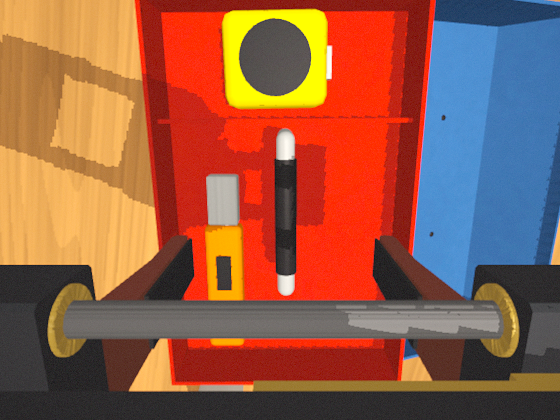

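The wrist view shows the black sleeve from (286,159) to (285,275), upright in the picture between the open fingers. The gripper's wide side lies along its closing direction. Next: refine the grip and grasp it.

```bash
python3 - <<'E'
from h import *
s=pickle.load(open("w_grip.pkl","rb")); V=hsv(s)[...,2]; S=hsv(s)[...,1]
c=blobs((V<75)&(S<120),(265,140,305,296),200)[0]
b=cv2.minAreaRect(c); print(b)
p=cv2.boxPoints(b); P=np.array([ray(s,*q,.176) for q in p]); print(P.round(4))
m=P.mean(0); e=sorted([(P[0]-P[1]),(P[1]-P[2])],key=np.linalg.norm); d=e[1]; d=d*np.sign(d[1])
yaw=np.degrees(np.arctan2(-d[0],d[1])); print("mid",m,"len",np.linalg.norm(e[1]),np.linalg.norm(e[0]),"yaw",yaw)
# yaw check: tray red edges in wrist view, wall top z=.166 ; left wall outer (column ~138..172)
h=hsv(s)[...,0]; red=((h<6)|(h>174))&(S>150)&(V>60)
pts=[]
for v in range(20,230,5):
    k=np.where(red[v,:330])[0]; k=k[k>120]
    if len(k): pts.append(ray(s,k[0],v,.166)[:2])
l=cv2.fitLine(np.array(pts,np.float32),cv2.DIST_HUBER,0,.001,.001).ravel(); l=l*np.sign(l[1]); print("wall yaw",np.degrees(np.arctan2(-l[0],l[1])), "wall dist", np.dot(m[:2]-l[2:],[l[1],-l[0]]))
E
```

```text
((285.0, 216.5), (115.0, 20.0), 90.0)
[[ 0.4511 -0.0055  0.176 ]
 [ 0.464  -0.0031  0.176 ]
 [ 0.4794 -0.0838  0.176 ]
 [ 0.4653 -0.0863  0.176 ]]
mid [ 0.46493803 -0.04469072  0.176     ] len 0.08208738740083302 0.013168932967606255 yaw 10.766492633168424
wall yaw 10.5752125 wall dist 0.8055443754814527
```

```bash
cat >> h.py <<'E'
YAW=10.6; C=np.array([.4645,-.0440,0]); RB=Ro.from_euler("z",YAW,degrees=True).as_matrix()
G=.163; T=[180,0,90+YAW]
def B(x,y,z): return C+RB@np.array([x,y,z])     # box -> world
def arc(q): return B(.12*(np.sin(q-1.134)+.906),0,.176+.12*(np.cos(q-1.134)-.423)+G)
def st(t=""):
    s=r.sense(); print(t,round(s["clock"],2),"F",s["contact_force"].round(1),"op",round(s["opening"],4),"tcp",s["tcp_pos"].round(4)); return s
E
python3 - <<'E'
from h import *
print([ (r.inverse_kinematics(arc(q),T)) is not None for q in (0,1,1.92)])
r.servo_line(arc(0)+[0,0,.03],T,.15); r.servo_line(arc(0),speed=.12); st("pre")
r.grab(40); st("grab")
E
```

```text
[True, True, True]
pre 3.54 F [ 0.1  0.5 -0.2] op 0.0881 tcp [ 0.4645 -0.044   0.3394]
grab 4.67 F [ 4.6  1.4 -1.8] op 0.014 tcp [ 0.4648 -0.0439  0.339 ]
```

Gripped: 14 mm opening on the 15 mm sleeve, with low side force. Now I guide the tray along its arc.

```bash
python3 - <<'E'
from h import *
for i,q in enumerate(np.linspace(0,1.92,11)[1:]):
    r.servo_line(arc(q),speed=.1)
    s=st(f"{q:.2f}")
    if np.linalg.norm(s["contact_force"])>50 or s["opening"]<.01: print("STOP"); break
E
```

```text
0.19 5.06 F [ 1.8 -1.7 -9.4] op 0.0142 tcp [ 0.4759 -0.0419  0.3574]
0.38 5.44 F [  1.2  -1.  -10.2] op 0.0141 tcp [ 0.4909 -0.0391  0.3754]
0.58 5.83 F [-0.1 -0.3 -9.2] op 0.0141 tcp [ 0.5087 -0.0357  0.3896]
0.77 6.21 F [-0.2  0.1 -7.8] op 0.0145 tcp [ 0.5289 -0.0319  0.4001]
0.96 6.59 F [ 0.4  1.2 -6.8] op 0.0141 tcp [ 0.5507 -0.0278  0.4064]
1.15 6.97 F [-0.1  0.9 -5.5] op 0.0142 tcp [ 0.5733 -0.0236  0.4084]
1.34 7.36 F [ 1.6  0.8 -4.6] op 0.0143 tcp [ 0.596  -0.0193  0.4059]
1.54 7.74 F [ 1.9  2.5 -3.4] op 0.0143 tcp [ 0.6178 -0.0152  0.3989]
1.73 8.12 F [ 4.1  2.  -3.9] op 0.0136 tcp [ 0.6379 -0.0114  0.3877]
1.92 8.51 F [ 3.8  2.9 -2.4] op 0.014 tcp [ 0.6552 -0.0082  0.3732]
```

```bash
python3 - <<'E'
from h import *
r.servo_line(arc(1.95),speed=.05); st("stop"); r.let_go(); st("open")
r.servo_line(arc(1.95)+[0,0,.07],speed=.15)
r.reach([.43,-.34,.36],T); st("roll")
snap("wrist","w_roll"); snap("top","t_open")
a=cv2.imread("pics/w_roll.png"); b=cv2.imread("pics/t_open.png")[100:310,60:480]
cv2.imwrite("pics/m1.png",np.hstack([cv2.resize(a,(400,300)),cv2.resize(b,(400,300))[:, :400]]))
E
```

```text
stop 8.76 F [-9.4  0.9  7.9] op 0.0138 tcp [ 0.6559 -0.0081  0.373 ]
open 9.96 F [0.1 0.3 0.1] op 0.0882 tcp [ 0.6573 -0.0079  0.3705]
roll 12.09 F [0.1 0.4 0.1] op 0.0873 tcp [ 0.4307 -0.3395  0.3603]
```

View pics/m1.png

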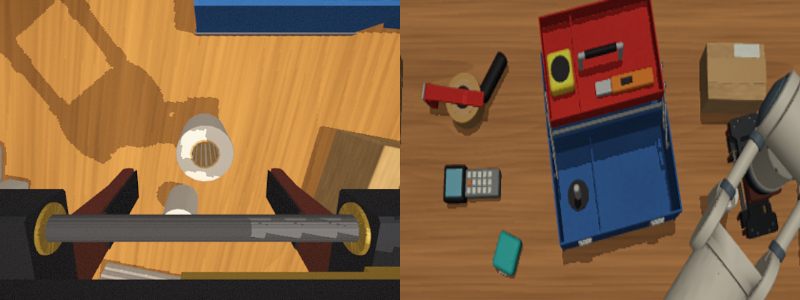

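The left half shows the roll top at about (287,214) in wrist pixels, with the smaller roll below it. The right half shows the tray at its open stop with its contents inside, and the spindle visible in the left compartment. Next: measure the bore and the spindle, then pick the roll.

```bash
python3 - <<'E'
from h import *
s=pickle.load(open("w_roll.pkl","rb")); H=hsv(s); S=H[...,1]
c=[c for c in blobs(S>60,(255,180,325,250),150)]
for k in c: 
    m=cv2.boundingRect(k)
    if 255<m[0] and m[0]+m[2]<325 and m[1]>180 and m[1]+m[3]<250:
        e=cv2.fitEllipse(cv2.convexHull(k)); print("bore",e,m); p=ray(s,*e[0],.1); a=ray(s,e[0][0]-e[1][0]/2,e[0][1],.1); print(p,"dia",2*np.linalg.norm(p-a))
t=pickle.load(open("t_open.pkl","rb")); print("spindle exp",proj(t,B(0,.102,.087)),proj(t,B(0,.102,.007)))
V=hsv(t)[...,2]; S=hsv(t)[...,1]
f=t["frame"][205:255,160:210,::-1]; 
for k in blobs((S<90),(160,200,215,260),15): print("spin blob",cv2.boundingRect(k),cv2.minAreaRect(k))
x=s["frame"][170:260,230:340,::-1]
cv2.imwrite("pics/m2.png",np.hstack([cv2.resize(x,(440,360)),cv2.resize(f,(360,360),interpolation=0)]))
E
```

```text
bore ((286.5594787597656, 215.4764404296875), (40.167240142822266, 41.553985595703125), 77.54696655273438) (266, 196, 42, 40)
[ 0.43363707 -0.34095993  0.1       ] dia 0.02826194837100378
spindle exp [245.19404813 230.38163517] [247.04633123 235.21792157]
spin blob (160, 218, 6, 21) ((162.5, 228.0), (20.0, 5.0), 90.0)
```

View pics/m2.png

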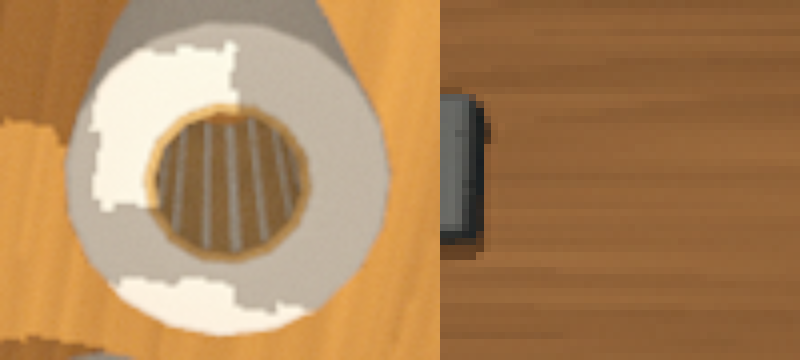

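The bore sits cleanly at the centre of the roll top; my second crop missed the spindle, which the mosaic puts at about (247,231), close to the predicted (245,230). I'll measure the spindle tip finely by number and pick the roll.

```bash
python3 - <<'E'
from h import *
t=pickle.load(open("t_open.pkl","rb")); g=t["frame"].astype(int); H=hsv(t)
x0,y0=234,218
print(H[218:242,234:260,2]); 
print(H[224:236,238:254,1])
p=np.array([.4335,-.3408,.083+G])
r.servo_line(p+[0,0,.04],speed=.2); r.servo_line(p,speed=.12); st("pre"); r.grab(25); st("grab")
r.servo_line(p+[0,0,.002],speed=.03); st(); r.servo_line(p+[0,0,.16],speed=.2); st("lift")
E
```

```text
[[ 71 115 123 121 120 123 124 123 122 123 124 124 123 122 122 123 125 125
  125 123 123 122 122 125 124 124]
 [122 125 126 124 123 123 124 123 123 122 122 123 122 121 122 123 122 123
  123 122 123 122 122 123 125 123]
 [125 124 123 123 122 122 123 124 123 121 123 124 122 123 123 123 122 121
  122 123 122 122 124 123 122 124]
 [124 124 123 123 123 122 122 123 123 123 123 123 123 123 123 121 122 122
  121 122 122 121 123 124 123 123]
 [123 123 125 124 123 123 122 123 122 123 122 122 122 123 123 123 123 122
  122 121 122 121 121 121 122 123]
 [123 124 124 124 124 124 124 123 124 123 123 122 122 123 124 124 123 122
  121 122 121 122 122 123 121 121]
 [124 124 123 123 123 124 124 124 125 125 125 124 126 128 127 127 126 124
  123 124 121 121 123 122 122 121]
 [124 124 123 124 124 123 124 125 126 128 114  94  91  90  90 105 126 129
  125 124 124 123 123 123 123 123]
 [123 124 123 124 126 125 127 130 102  66  50  42  42  43  43  48  55  68
  101 124 125 124 123 124 122 122]
 [124 125 124 124 125 128 101  66  44  38  38  38  36  40  40  40  41  39
   45  83 124 127 126 123 122 121]
 [125 125 
[... 1893 characters left out ...]
  11  20  13  19  19  26]
 [104  33  21  22   8  11  10  10  10  11  12  19  20  20  12  19]
 [ 30  26  13  20   8  10   8  10  10  11  10  11  19  19  19  20]
 [ 32  13  13   7  14  10   8  10  10  11   7  15  12  20  19  20]
 [ 33  13  19  13  12  10   9  10  10  14  12  20   6  19  19  13]
 [ 26  20  13  14  11  11  15  12  13   7  13  13  12  26  19  19]
 [ 26  26  13  13  14   9  12   8  12  12   9  13  10  24  12  13]]
pre 13.19 F [ 0.7 -0.3  1. ] op 0.0881 tcp [ 0.4336 -0.3409  0.2468]
grab 13.77 F [1.5 0.1 2.1] op 0.0582 tcp [ 0.4336 -0.3409  0.2465]
 14.02 F [-0.3 -0.9 -2.5] op 0.0583 tcp [ 0.4334 -0.3407  0.2474]
lift 14.96 F [-0.8  0.5 -2.6] op 0.0582 tcp [ 0.4335 -0.3408  0.4043]
```

The roll is held: 58.2 mm opening, the right size. The spindle's bright top is centred at (244.9,231.0) against the predicted (245.2,230.4), about 1 mm. Now I insert it.

```bash
python3 - <<'E'
from h import *
P=lambda z:B(-.0007,.1023,z+G)
r.reach(P(.25),T); r.servo_line(P(.176),speed=.15); st("above tip")
for z in (.166,.156,.14,.12,.10,.094,.0905):
    r.servo_line(P(z),speed=.05); s=st(z)
    if abs(s["contact_force"][2]+2.5)>10 or np.hypot(*s["contact_force"][:2])>12: print("CONTACT"); break
E
```

```text
above tip 17.07 F [-0.1  0.7 -2.6] op 0.0585 tcp [0.4452 0.0561 0.3397]
0.166 17.43 F [-0.6  0.  -2.9] op 0.0585 tcp [0.445  0.0564 0.329 ]
0.156 17.77 F [ 0.4  0.1 -2.8] op 0.0582 tcp [0.4449 0.0564 0.3184]
0.14 18.24 F [-0.2 -0.3 -2.2] op 0.0582 tcp [0.4449 0.0564 0.3025]
0.12 18.79 F [-0.6 -0.2 -2.8] op 0.0581 tcp [0.4449 0.0564 0.2827]
0.1 19.34 F [ 0.7 -0.2 -1.9] op 0.058 tcp [0.4449 0.0564 0.2627]
0.094 19.61 F [ 0.2 -0.8 -2.4] op 0.0583 tcp [0.4449 0.0564 0.2567]
0.0905 19.86 F [-1.  -0.2 -2.7] op 0.0584 tcp [0.445  0.0564 0.2534]
```

```bash
python3 - <<'E'
from h import *
P=lambda z:B(-.0007,.1023,z+G)
for z in (.0895,.0888,.088,.087,.086):
    r.servo_line(P(z),speed=.03); s=st(z)
    if s["contact_force"][2]>1: break
r.let_go(); st("open"); r.servo_line(P(.25),speed=.25)
r.reach([.461,.352,.36],[180,0,90]); st("term")
snap("wrist","w_term"); snap("top","t_roll")
a=cv2.imread("pics/w_term.png"); b=cv2.imread("pics/t_roll.png")[100:310,60:480]
cv2.imwrite("pics/m3.png",np.hstack([cv2.resize(a,(400,300)),cv2.resize(b,(400,300))]))
E
```

```text
0.0895 20.11 F [-3.1  0.   5.2] op 0.0583 tcp [0.4449 0.0565 0.2534]
open 20.76 F [-0.2 -0.2 -0.1] op 0.0875 tcp [0.445  0.0564 0.2525]
term 22.7 F [-0.5  0.2  0.2] op 0.0879 tcp [0.4612 0.3512 0.3597]
```

View pics/m3.png

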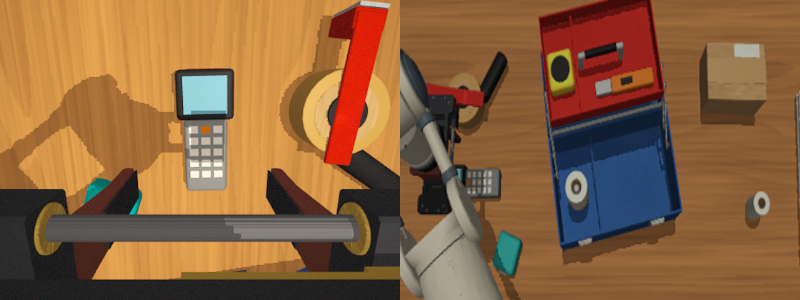

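The left half shows the terminal head at the top and the keypad below, spanning wrist pixels of about x 245–327, y 95–266. The tape gun and the teal decoy are clear of the fingers. The right half shows the roll standing on the spindle. Now I measure the terminal and pick it.

```bash
python3 - <<'E'
from h import *
s=pickle.load(open("w_term.pkl","rb")); H=hsv(s); h,S,V=cv2.split(H)
m=((S<90)|((h>80)&(h<110)))
m=cv2.morphologyEx(m.astype(np.uint8),cv2.MORPH_OPEN,np.ones((3,3)))
c=blobs(m,(225,80,350,285),1000)[0]; print(cv2.boundingRect(c))
x=c[:,0,:]
def edge(v0,v1):
    o=[]
    for v in range(v0,v1,3):
        u=x[x[:,1]==v,0]
        if len(u)>1: o.append((ray(s,u.min(),v,.03),ray(s,u.max()+1,v,.03)))
    return np.array(o)
E=edge(185,250); mid=E.mean(1)[:,:2]; print("width",np.linalg.norm(E[:,1]-E[:,0],axis=1).round(4))
l=cv2.fitLine(mid.astype(np.float32),cv2.DIST_HUBER,0,.001,.001).ravel(); d=l[:2]*np.sign(l[1]); print("axis",d,"yaw",np.degrees(np.arctan2(d[1],d[0])))
vt,vb=x[:,1].min(),x[:,1].max()+1; u=np.median(x[:,0])
a=ray(s,285,vt,.034)[:2]; b=ray(s,288,vb,.03)[:2]; print("ends",a,b,np.linalg.norm(a-b))
mc=mid.mean(0); o=mc+d*np.dot((a+b)/2-mc,d); print("origin",o)
E
```

```text
(246, 97, 81, 170)
width [0.0532 0.0533 0.0535 0.0536 0.0528 0.0529 0.053  0.0522 0.0523 0.0525
 0.0526 0.0518 0.0519 0.052  0.0521 0.0522 0.0523 0.0525 0.0526 0.0527
 0.0528 0.052 ]
axis [-0.01153415  0.9999335 ] yaw 90.660866
ends [0.46311241 0.43203454] [0.46588988 0.27902658] 0.15303316834087033
origin [0.46580546 0.3555456 ]
```

```bash
python3 - <<'E'
from h import *
p=np.array([.4655,.357,.0235+G]); o=[180,0,90.5]
r.servo_line(p+[0,0,.05],o,.2); r.servo_line(p,speed=.12); st("pre"); r.grab(30); st("grab")
r.servo_line(p+[0,0,.2],speed=.2); st("lift")
T2=[180,0,YAW]; Q=lambda z:B(.0015,-.053,z+G)
j=r.inverse_kinematics(Q(.22),T2); print(j)
r.reach(Q(.22),T2); st("over bay")
snap("wrist","w_bay"); snap("side","s_bay")
a=cv2.imread("pics/w_bay.png"); b=cv2.imread("pics/s_bay.png")[150:360,130:410]
cv2.imwrite("pics/m4.png",np.hstack([cv2.resize(a,(400,300)),cv2.resize(b,(400,300))]))
E
```

```text
pre 24.13 F [0.2 0.6 0.3] op 0.088 tcp [0.4657 0.3571 0.1872]
grab 24.76 F [-0.5 -0.   1.2] op 0.0536 tcp [0.4655 0.3571 0.1868]
lift 25.91 F [ 0.7  0.7 -4.2] op 0.0541 tcp [0.4655 0.357  0.3845]
[-1.54056704e+01 -1.27104834e+01  8.98667624e+01 -2.54444375e-14
  1.02843721e+02  6.39943296e+01]
over bay 27.57 F [-1.1  0.4 -4.6] op 0.054 tcp [ 0.476  -0.0951  0.3829]
```

View pics/m4.png

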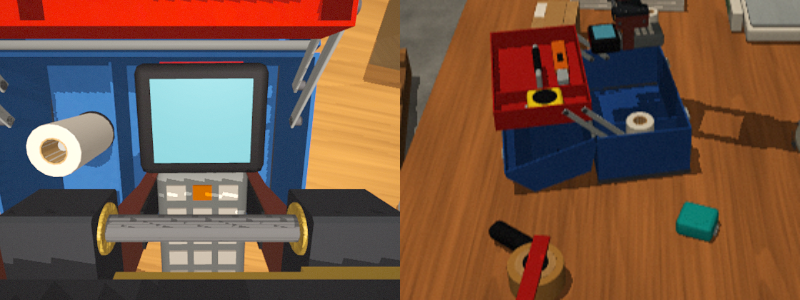

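The left half shows the terminal held level, screen up, head toward the tray, with the tray's link arm along the right end of the bay. The right half shows the roll seated on the spindle. I'll shift the placing 13 mm toward the divider so the gripper body clears that link.

```bash
python3 - <<'E'
from h import *
Q=lambda z:B(.0015,-.040,z+G)
r.servo_line(Q(.21),speed=.15)
r.servo_line(Q(.10),speed=.15); st("a"); r.servo_line(Q(.040),speed=.08); st("b")
for z in (.032,.0295,.0285,.0275,.0265,.0255,.0245):
    r.servo_line(Q(z),speed=.03); s=st(z); f=s["contact_force"]
    if f[2]>-1 or np.hypot(f[0],f[1])>12: break
E
```

```text
a 28.81 F [ 0.3  0.  -3.8] op 0.0538 tcp [ 0.4737 -0.0832  0.2642]
b 29.71 F [ 0.7 -0.3 -2.9] op 0.0538 tcp [ 0.4736 -0.0831  0.2035]
0.032 30.12 F [ 0.4  0.2 -3.2] op 0.0539 tcp [ 0.4732 -0.083   0.1948]
0.0295 30.38 F [ 0.6  0.  -4.2] op 0.0537 tcp [ 0.4733 -0.083   0.1923]
0.0285 30.62 F [ 0.2 -0.1 -3.7] op 0.0539 tcp [ 0.4733 -0.083   0.1914]
0.0275 30.88 F [-0.2  0.4 -2.3] op 0.0543 tcp [ 0.4735 -0.0831  0.1908]
0.0265 31.12 F [-3.5  0.5  5.2] op 0.0535 tcp [ 0.4735 -0.0831  0.1907]
```

```bash
python3 - <<'E'
from h import *
Q=lambda z:B(.0015,-.040,z+G)
r.let_go(); st("open"); r.servo_line(Q(.14),speed=.12); r.servo_line(Q(.28),speed=.25); st()
snap("wrist","w_bay2")
r.reach(arc(1.92)+[0,0,.07],T); st("over tray"); 
snap("wrist","w_tray"); s=snap("top","t2"); print(proj(pickle.load(open("w_tray.pkl","rb")),arc(1.92)-[0,0,G]))
a=cv2.imread("pics/w_bay2.png"); b=cv2.imread("pics/w_tray.png")
cv2.imwrite("pics/m5.png",np.hstack([cv2.resize(a,(400,300)),cv2.resize(b,(400,300))]))
E
```

```text
open 31.83 F [ 0.6  0.3 -0.8] op 0.088 tcp [ 0.4733 -0.083   0.1895]
 33.64 F [ 1.   0.6 -0.5] op 0.0876 tcp [ 0.4735 -0.0831  0.4412]
over tray 34.95 F [0.1 0.9 0.7] op 0.0879 tcp [ 0.6547 -0.0086  0.4424]
[283.77108833 224.35146533]
```

View pics/m5.png

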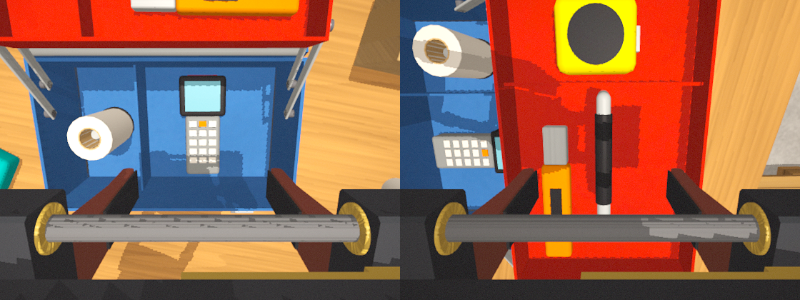

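The terminal lies flat, screen up, in the bay, and the roll is seated on the spindle. The open tray's sleeve is at about (286,224), close to the predicted (284,224), and both items are still in the tray. Now I swing it home.

```bash
python3 - <<'E'
from h import *
r.servo_line(arc(1.92),speed=.12); st("pre"); r.grab(40); st("grab")
ok=True
for q in np.linspace(1.92,0,12)[1:]:
    r.servo_line(arc(q),speed=.1); s=st(f"{q:.2f}")
    if np.linalg.norm(s["contact_force"])>45 or s["opening"]<.01: print("STOP"); ok=False; break
if ok:
    r.servo_line(arc(-.03),speed=.03); st("home")
E
```

```text
pre 35.78 F [-0.2  0.5 -0.1] op 0.0878 tcp [ 0.6548 -0.0084  0.3741]
grab 36.92 F [ 3.8  0.9 -1. ] op 0.0141 tcp [ 0.6551 -0.0083  0.373 ]
1.75 37.27 F [ 5.8  1.  -1. ] op 0.0142 tcp [ 0.6393 -0.0113  0.3865]
1.57 37.63 F [3.5 0.1 0.3] op 0.0142 tcp [ 0.6216 -0.0146  0.3969]
1.40 37.99 F [3.1 0.2 1.3] op 0.0145 tcp [ 0.6022 -0.0183  0.4041]
1.22 38.35 F [ 0.5 -0.4  1.3] op 0.0142 tcp [ 0.5818 -0.0221  0.4077]
1.05 38.71 F [-0.9 -1.  -0.6] op 0.0141 tcp [ 0.5612 -0.026   0.4076]
0.87 39.07 F [-2.9 -1.3  0.3] op 0.0141 tcp [ 0.5408 -0.0298  0.4037]
0.70 39.42 F [-4.6 -2.8 -1.4] op 0.0142 tcp [ 0.5213 -0.0335  0.3962]
0.52 39.78 F [-4.5 -2.4 -2.3] op 0.0138 tcp [ 0.5033 -0.0369  0.3852]
0.35 40.14 F [-4.6 -3.8 -4.7] op 0.0142 tcp [ 0.4875 -0.0399  0.371 ]
0.17 40.5 F [-1.7 -3.5 -8.4] op 0.014 tcp [ 0.4746 -0.0423  0.3549]
0.00 40.86 F [ 4.1 -2.8 -6.8] op 0.014 tcp [ 0.4649 -0.044   0.339 ]
home 41.12 F [ 5.7 -1.   5.5] op 0.014 tcp [ 0.4639 -0.044   0.3387]
```

```bash
python3 - <<'E'
from h import *
r.let_go(); st("open"); r.servo_line(arc(0)+[0,0,.09],speed=.15); w=snap("wrist","w_end")
r.reach([.35,.30,.45],[180,0,140]); t=snap("top","t_end"); s=snap("side","s_end"); st()
V=hsv(t)[...,2]
b=cv2.minAreaRect(blobs(V<60,(262,205,312,228),10)[0]); print("grip now",b[0],"at start (285.24,217.09)")
cv2.imwrite("pics/m6.png",np.hstack([cv2.resize(t["frame"][90:310,60:480,::-1],(400,300)),cv2.resize(s["frame"][140:370,130:400,::-1],(400,300))]))
E
```

```text
open 42.33 F [0.7 0.3 0.1] op 0.0879 tcp [ 0.463  -0.0443  0.3357]
 44.61 F [-0.1 -0.6 -0.2] op 0.0877 tcp [0.3507 0.2992 0.4498]
grip now (285.5080261230469, 217.04400634765625) at start (285.24,217.09)
```

View pics/m6.png

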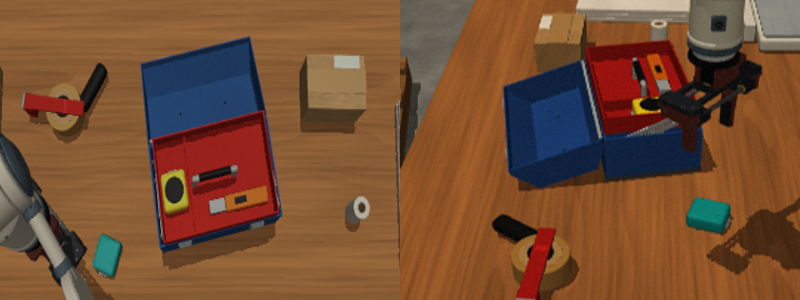

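Both views show the tray fully home: the grip is within 0.3 px of its start position. The cutter and tape measure are in it, and the carton and tape gun haven't moved. Handing in.

```bash
python3 -c "
from station import r
print(r.hand_in())"
```

```text
the job is handed in; nothing more can be done
None
```

The job is handed in at about 45 s on the clock: the roll is on the spindle, the terminal is flat and screen up in the bay, and the tray is home with the cutter and tape measure still in it; the hand-in call gave no verdict.

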